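Put the polarimeter tubes back in order of length

ROBOT

A 6-joint arm with a two-finger parallel gripper is mounted at the origin on the work surface. World frame = base frame: x ahead of the robot, y to its left, z up, the work surface at z = 0. Lengths are in m, angles in rad, forces in N, time in s.
With the tool pointing down it reaches from about 0.425 to 0.95 m from the base axis. Payload 3.5 kg.
Tool frame: the origin (TCP) lies at the very end of the fingers, on their centre line; the grasp point (between the pads) lies 19 mm behind it (robot.hold_point_z is the distance from the TCP to the grasp point, in m); z points along the fingers, x is the direction in which the jaws open and shut, and the axes are right-handed (so a half turn about z gives the same grasp; the last joint's range is limited). The gripper opens to 85 mm and grips with 20 to 120 N. Pads are 22 mm wide; open, the fingers measure 114 mm over their backs; the gripper's body (76 mm by 85 mm) begins 54 mm behind the grasp point. The pads swing forward as they close: fully open they stand 13 mm farther back than shut.
Start: joints at [-1.481, 0.286, 1.577, -0, 1.279, -0.15], TCP at [0.16, -0.656, 0.231] pointing down, gripper open.
Joint ranges: [-2.77, 2.77], [-0.9, 2.22], [0.21, 2.48], [-1.53, 4.67], [0.24, 2.81], [-2.84, 2.84]. Speed limits (rad/s): [2.79, 2.79, 3.14, 3.14, 3.14, 3.14].

INTERFACE

Orientations are given as a unit quaternion [x, y, z, w].
In Python, from cell import robot, cams, ticket gives the robot as it stands.
- The arm moves only by the tool arm_command, never from a script. Its argument "deltas" is a list that holds one entry, the list of rows, each a list of 7 numbers: the gripper command: -1 is fully open, 1 is shut, values between are in proportion, then the shift along the tool's x, y, z in units of 0.04 m (1.0 is 0.04 m), then the turn, a rotation vector about the tool's x, y, z in units of 6 degrees (1.0 is 6 degrees). A call has 1 to 8 rows; each row shifts and turns the commanded pose from where the row before left it, along the tool's axes as they then stand; what a row does not reach is not made up. A row lasts 1/10 s, in which the tool goes at most 50 mm and 8.59 degrees, less where a joint would pass 70% of its speed; a pose out of reach is approached as far as the arm can. A call with a number of a shift or a turn outside -1 to 1 is refused whole. A call with a gripper value outside its range is refused whole. The fingers move at their own pace and stop on an object; "newtons" is the grip in N (left out, the last holds). Time passes only in rows, so rows that do not move let the fingers close. It gives the time, the measured TCP pose, the force and the opening at its end, in the units of the state.
- robot.read_state(): the state, without advancing time (a new reading comes with each control period).
- cams.camera(name): name is "scene" or "side" or "wrist"; returns a dict with "pixels" (400x640x3 uint8, red, green, blue), "z_map" (400x640 float32, m along the optical axis (not along the pixel's ray), 0 where there is no reading), "K" (3x3 intrinsics, pixels), "rvec" (rotation vector, rad) and "tvec" (3), from world to camera coordinates, as OpenCV has them; the wrist camera has in their place "T_tool_cam" (4x4, takes a point from camera to tool coordinates, whose origin is the TCP and whose axes are the tool frame's). Camera axes: x right, y down, z forward; pixel columns grow to the right and rows downward; lengths in m; the calibration is good to about 2 mm. A picture is of the moment at which its call begins: read the wrist's pose just before it.
- ticket.close_job(): hands the job in, once; it reports no verdict.
Trained networks look in a picture, given as the dict that the camera call returned (one of the last four; its "shot" number tells which), for a name from the list of things; names that differ only in an ending like _2 or _b are one class to them, and where a whole thing is asked for, a point or a joint stands for the part that bears it (a point fixed in the world has none). Each returns a list of dicts, best first, with "conf" (0 to 1); they miss things now and then, are a little off and sometimes report something else, mostly with a low value. They report only what shows in the picture. A call takes as long as a camera call.
- cams.boxes_of(picture, thing): "location" ([row, column] in pixels, amid what is visible of it).
- cams.landmark_of(picture, thing): "location" ([row, column] in pixels: a listed point, or the origin of a listed thing).
The state is a dict: "t": time; "joint_pos": joint angles; "qd": joint speeds; "joint_torque": joint torques, N m; "eef_pos": TCP position; "ee_rot": TCP orientation; "force": force on the tool from outside, world axes, zero at the start; "moment": the same for the moment, N m; "gripper_width": finger opening in m.
Only numpy, scipy, OpenCV 4.12 (cv2) and the standard library are available. Lean on these libraries where they do the work, as an engineer would, in place of code of your own. Each camera call takes 0.05 s, during which the arm holds its last target. There are 200 camera calls.

TASK

The four polarimeter tubes have been washed: put them back in the grooved storage tray, one to a bay, each lying lengthwise in its bay and about centred along it, in order of length with the shortest in the bay next to the steel pull handle and the longest at the other end of the row. They are glass: set each one down in its bay before letting go, and do not drop any.

Things in the scene. Friction and masses are not known exactly. Their poses are not given: they have to be found in the camera images.
- tube50_mid (a point): 50 mm polarimeter tube, 78 mm overall: glass barrel 18 mm across, 50 mm of it bare, between black hexagonal caps (32 mm across flats, 37 mm corners) with steel end rings; about 80 g. Lies level on its caps, does not roll. Point: middle of its axis, 16 mm above what it lies on; x along the tube (either way), z up. Grip the barrel's middle.
- tube100_mid (a point): 100 mm polarimeter tube, 128 mm overall: glass barrel 18 mm across, 100 mm of it bare, the last 20 mm at one end with a 24 mm bulge, between black hexagonal caps (32 mm across flats, 37 mm corners) with steel end rings; about 100 g. Lies level on its caps, does not roll. Point: middle of its axis, 16 mm above what it lies on; x along the tube (either way), z up. Grip the barrel's middle.
- tube150_mid (a point): 150 mm polarimeter tube, 178 mm overall: glass barrel 18 mm across, 150 mm of it bare, the last 20 mm at one end with a 24 mm bulge, between black hexagonal caps (32 mm across flats, 37 mm corners) with steel end rings; about 120 g. Lies level on its caps, does not roll. Point: middle of its axis, 16 mm above what it lies on; x along the tube (either way), z up. Grip the barrel's middle.
- tube200_mid (a point): 200 mm polarimeter tube, 228 mm overall: glass barrel 18 mm across, 200 mm of it bare, the last 20 mm at one end with a 24 mm bulge, between black hexagonal caps (32 mm across flats, 37 mm corners) with steel end rings; about 140 g. Lies level on its caps, does not roll. Point: middle of its axis, 16 mm above what it lies on; x along the tube (either way), z up. Grip the barrel's middle.
- tray: White grooved tray fixed to the bench, 274 (x) by 324 mm (y). Origin: centre of its underside, on the bench. Four bays run along x, side by side at y = -96, -32, 32, 96 mm, parted by 12 mm wide ribs with tops 12 mm above the bench, 4 mm above the bay floors; end lips, 14 mm above the bench and 262 mm apart, close the bays. z is up.
- bay_a_floor (a point): A bay of the tray: its grey felt floor, 258 mm by 50 mm (52 mm clear between the ribs). The point is the middle of the felt's top face, 8 mm above the bench; x runs along the bay, z is up. The four bays are alike, and which letter lies where in the row changes from start to start.
- bay_b_floor (a point): A bay of the tray: its grey felt floor, 258 mm by 50 mm (52 mm clear between the ribs). The point is the middle of the felt's top face, 8 mm above the bench; x runs along the bay, z is up. The four bays are alike, and which letter lies where in the row changes from start to start.
- bay_c_floor (a point): A bay of the tray: its grey felt floor, 258 mm by 50 mm (52 mm clear between the ribs). The point is the middle of the felt's top face, 8 mm above the bench; x runs along the bay, z is up. The four bays are alike, and which letter lies where in the row changes from start to start.
- bay_d_floor (a point): A bay of the tray: its grey felt floor, 258 mm by 50 mm (52 mm clear between the ribs). The point is the middle of the felt's top face, 8 mm above the bench; x runs along the bay, z is up. The four bays are alike, and which letter lies where in the row changes from start to start.
- pull: Steel pull handle of the tray: an arch of 8 mm bar, 98 mm wide along the tray's x, 31 mm high, fixed on the 40 mm broad rim at one end of the row of bays (which end varies), 54 mm from the nearest bay's middle line; the other end has only a flat aluminium plate. Origin: middle of its foot, 12 mm above the bench.

How it is judged:
At the end, for the whole second after the job is handed in: All four tubes lie at rest on the bays' felt, one to a bay, in order of length, shortest next to the pull: each axis within 14 mm of its bay's middle line and 0.15 rad of its direction, each middle within 18 mm of the bay's middle along it, 12 to 20 mm above the felt (((y of pull in the frame of tray above 0 m and y of tube50_mid in the frame of tray between 0.082 and 0.11 m and y of tube100_mid in the frame of tray between 0.018 and 0.046 m and y of tube150_mid in the frame of tray between -0.046 and -0.018 m and y of tube200_mid in the frame of tray between -0.11 and -0.082 m) or (y of pull in the frame of tray below 0 m and y of tube50_mid in the frame of tray between -0.11 and -0.082 m and y of tube100_mid in the frame of tray between -0.046 and -0.018 m and y of tube150_mid in the frame of tray between 0.018 and 0.046 m and y of tube200_mid in the frame of tray between 0.082 and 0.11 m)) and x of tube50_mid in the frame of tray between -0.018 and 0.018 m and z of tube50_mid in the frame of tray between 0.02 and 0.028 m and angle between the x axis of each of tube50_mid, tube100_mid, tube150_mid, tube200_mid and the x axis of tray, either way round below 0.15 rad and linear speed of each of tube50, tube100, tube150, tube200 below 0.02 m/s and angular speed of each of tube50, tube100, tube150, tube200 below 0.2 rad/s and x of tube100_mid in the frame of tray between -0.018 and 0.018 m and z of tube100_mid in the frame of tray between 0.02 and 0.028 m and x of tube150_mid in the frame of tray between -0.018 and 0.018 m and z of tube150_mid in the frame of tray between 0.02 and 0.028 m and x of tube200_mid in the frame of tray between -0.018 and 0.018 m and z of tube200_mid in the frame of tray between 0.02 and 0.028 m); the robot touches nothing.
It fails at once if a tube was let fall (moving at over 0.6 m/s with no finger touching it) ((linear speed of tube50 above 0.6 m/s and contact force between tube50 and the fingers below 0.05 N) or (linear speed of tube100 above 0.6 m/s and contact force between tube100 and the fingers below 0.05 N) or (linear speed of tube150 above 0.6 m/s and contact force between tube150 and the fingers below 0.05 N) or (linear speed of tube200 above 0.6 m/s and contact force between tube200 and the fingers below 0.05 N)).
It also fails if it takes over 93 s, if anything falls off the work surface, if the arm or the gripper's body presses on something with over 40 N, if the wrist force passes 120 N, or if a joint passes its speed limit or range.

## Working session

There is one attempt and no reset: what is moved stays moved. The work goes in short steps, Python scripts to look and compute and a tool call to move; the robot and the scene stay as the last step left them, time stands still between calls to the robot, and variables do not carry over. Pictures are saved under pics/ and viewed, about 12 in all and at most 16, crops included, and the job is handed in when it is done.

Besides the shell and the picture viewer there is one more tool, called as name(argument=value, ...), one argument or row to a line, values as JSON. arm_command: Moves the arm, as the interface text tells. Shifts and turns lie within -1 to 1; 1 stands for 0.04 m of shift or 6 degrees of turn. Its arguments: {"type":"object","properties":{"deltas":{"type":"array","items":{"type":"array","items":{"type":"array","items":{"type":"number"}}}},"newtons":{"type":"number"}},"required":["deltas"]}

```bash
mkdir -p pics; cat > h.py <<'E'
import numpy as np, cv2
from scipy.spatial.transform import Rotation as R
from cell import robot, cams, ticket
def shot(n, f=None):
    s=robot.read_state(); p=cams.camera(n)
    if n=="wrist":
        T=np.eye(4);T[:3,:3]=R.from_quat(s["ee_rot"]).as_matrix();T[:3,3]=s["eef_pos"];M=T@np.array(p["T_tool_cam"])
    else:
        M=np.eye(4);Rm=cv2.Rodrigues(np.array(p["rvec"],float))[0];M[:3,:3]=Rm.T;M[:3,3]=-Rm.T@np.array(p["tvec"]).ravel()
    p["M"]=M
    if f: cv2.imwrite("pics/"+f,cv2.cvtColor(p["pixels"],cv2.COLOR_RGB2BGR))
    return p
def onplane(p,rc,z):
    d=p["M"][:3,:3]@np.linalg.solve(np.array(p["K"]),[rc[1],rc[0],1.]);o=p["M"][:3,3]
    return o+d*(z-o[2])/d[2]
def cloud(p):
    z=p["z_map"];v,u=np.mgrid[:z.shape[0],:z.shape[1]]
    c=np.stack([u,v,np.ones_like(u)],-1)@np.linalg.inv(np.array(p["K"])).T*z[...,None]
    return c@p["M"][:3,:3].T+p["M"][:3,3]
E
python3 - <<'E'
from h import *
for n in ["scene","side"]:
    p=shot(n,n+"1.png"); print(n,p["M"][:3,3].round(3))
    c=cloud(p)
    for t,z in [("tube50_mid",.016),("tube100_mid",.016),("tube150_mid",.016),("tube200_mid",.016),("tray",0),("pull",.012),("bay_a_floor",.008)]:
        for d in cams.landmark_of(p,t)[:5]:
            if d["conf"]>.2: print(t,round(d["conf"],2),np.round(d["location"]),onplane(p,d["location"],z).round(3))
print(robot.read_state()["ee_rot"],robot.hold_point_z)
E
```

```text
scene [ 0.979 -0.707  0.659]
tube50_mid 0.83 [269. 248.] [ 0.496 -0.288  0.016]
tube50_mid 0.67 [309. 221.] [ 0.525 -0.404  0.016]
tube100_mid 0.75 [240. 280.] [ 0.5   -0.165  0.016]
tube150_mid 0.92 [306. 221.] [ 0.52  -0.399  0.016]
tube200_mid 0.68 [222. 308.] [ 0.518 -0.065  0.016]
tray 0.65 [175. 373.] [0.555 0.268 0.   ]
pull 0.65 [196. 351.] [0.559 0.106 0.012]
bay_a_floor 0.67 [171. 378.] [0.565 0.287 0.008]
bay_a_floor 0.36 [191. 364.] [0.576 0.156 0.008]
side [ 0.461 -0.793  0.512]
tube50_mid 0.9 [294. 322.] [ 0.496 -0.292  0.016]
tube100_mid 0.62 [251. 317.] [ 0.498 -0.17   0.016]
tube150_mid 0.82 [347. 343.] [ 0.518 -0.406  0.016]
tube200_mid 0.59 [219. 320.] [ 0.514 -0.052  0.016]
tube200_mid 0.22 [168. 330.] [0.566 0.208 0.016]
tray 0.96 [168. 329.] [0.567 0.246 0.   ]
pull 0.66 [190. 329.] [0.551 0.091 0.012]
bay_a_floor 0.76 [159. 327.] [0.566 0.293 0.008]
[ 7.86613668e-01 -6.17445491e-01  3.49856894e-05  3.76317327e-05] 0.0187
```

View pics/scene1.png

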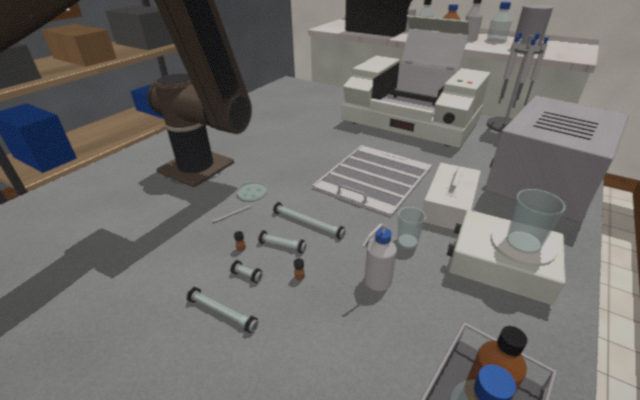

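View pics/side1.png

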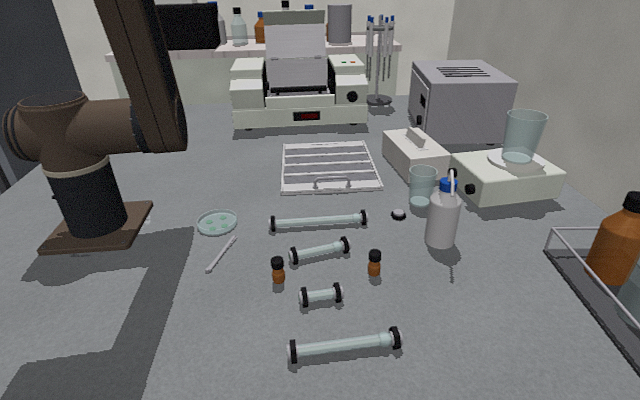

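The four tubes lie in a row, roughly along x. The pull is on the tray's near (-y) side. I'll move over the tubes for a closer look from the wrist.

arm_command(
  deltas=[
    [[-1,-0.52,-0.92,-0.25,0,0,0],[-1,-0.52,-0.92,-0.25,0,0,0],[-1,-0.52,-0.92,-0.25,0,0,0],[-1,-0.52,-0.92,-0.25,0,0,0],[-1,-0.52,-0.92,-0.25,0,0,0],[-1,-0.52,-0.92,-0.25,0,0,0],[-1,-0.52,-0.92,-0.25,0,0,0],[-1,-0.52,-0.92,-0.25,0,0,0]],
  ],
)

```text
t: 1.6
eef_pos: [0.4078, -0.4228, 0.312]
ee_rot: [0.787, -0.618, 0.0, 0.0]
force: [0.4, -0.2, -0.2]
gripper_width: 0.085
```

arm_command(
  deltas=[
    [[-1,-0.52,-0.92,-0.25,0,0,0],[-1,-0.52,-0.92,-0.25,0,0,0],[-1,-0.52,-0.92,-0.25,0,0,0],[-1,0,0,0,0,0,1],[-1,0,0,0,0,0,1],[-1,0,0,0,0,0,0.3],[-1,0,0,0,0,0,0]],
  ],
)

```text
t: 2.3
eef_pos: [0.4993, -0.337, 0.3414]
ee_rot: [-0.707, 0.707, -0.0, -0.0]
force: [0.0, 0.3, -0.6]
gripper_width: 0.0852
```

```bash
cat >> h.py <<'E'
def tubes(p,names=("tube50_mid","tube100_mid","tube150_mid","tube200_mid"),z=.016):
    for t in names:
        for d in cams.landmark_of(p,t)[:3]:
            if d["conf"]>.2: print(t,round(d["conf"],2),np.round(d["location"]),onplane(p,d["location"],z).round(4))
def blobs(p,zlo=.006,zhi=.05,roi=None,bench=0.):
    c=cloud(p);m=((p["z_map"]>0)&(c[...,2]>bench+zlo)&(c[...,2]<bench+zhi)).astype(np.uint8)
    if roi is not None: m&=((c[...,0]>roi[0])&(c[...,0]<roi[1])&(c[...,1]>roi[2])&(c[...,1]<roi[3])).astype(np.uint8)
    n,l,st,_=cv2.connectedComponentsWithStats(m)
    for i in range(1,n):
        if st[i,4]<150: continue
        q=c[l==i];r=cv2.minAreaRect(q[:,:2].astype(np.float32)*1000)
        b=cv2.boxPoints(r);e=b[1]-b[0];f=b[2]-b[1];a=e if e@e>f@f else f
        print("blob",st[i,4],"ctr",np.round(r[0],1),"size",np.round(r[1],1),"ang",round((np.degrees(np.arctan2(a[1],a[0]))+90)%180-90,1),"zmax",q[:,2].max().round(4), "border" if (st[i,0]==0 or st[i,1]==0 or st[i,0]+st[i,2]==640 or st[i,1]+st[i,3]==400) else "")
E
python3 - <<'E'
from h import *
s=robot.read_state();print(s["t"],s["eef_pos"],R.from_quat(s["ee_rot"]).as_matrix().round(3).tolist())
p=shot("wrist","w1.png");tubes(p);blobs(p);print(np.array(p["T_tool_cam"]).round(3).tolist())
E
```

```text
2.3 [ 0.49934069 -0.3370448   0.34141177] [[-0.001, -1.0, 0.0], [-1.0, 0.001, -0.0], [0.0, -0.0, -1.0]]
tube50_mid 0.95 [162. 290.] [ 0.4999 -0.2919  0.016 ]
tube100_mid 0.92 [159. 214.] [ 0.5048 -0.1711  0.016 ]
tube100_mid 0.47 [153. 143.] [ 0.5146 -0.0602  0.016 ]
tube150_mid 0.94 [144. 358.] [ 0.5271 -0.4012  0.016 ]
tube150_mid 0.62 [119.  30.] [0.567  0.1065 0.016 ]
tube200_mid 0.72 [153. 144.] [ 0.514  -0.0612  0.016 ]
blob 1397 ctr [ 708.1 -705.8] size [182.1  26.1] ang 85.1 zmax 0.0498 border
blob 519 ctr [706.  -40.4] size [36.3 32.4] ang 30.9 zmax 0.0182 
blob 7704 ctr [563.6 142. ] size [100.8 274. ] ang -2.0 zmax 0.0443 border
blob 2176 ctr [512.9 -58.5] size [227.7  36. ] ang 0.2 zmax 0.034 
blob 1568 ctr [ 525.1 -403. ] size [177.9  36.5] ang 2.8 zmax 0.0342 
blob 1188 ctr [ 506.6 -167.9] size [127.9  36.7] ang 13.0 zmax 0.0335 
blob 758 ctr [ 498.1 -293.8] size [78.  36.7] ang 5.1 zmax 0.0342 
blob 334 ctr [286.5 -15. ] size [69.3 93.2] ang -59.5 zmax 0.016 
blob 1412 ctr [58.7 30.1] size [ 75.9 139.8] ang -74.6 zmax 0.05 border
[[1.0, -0.0, -0.0, 0.001], [0.001, 0.964, 0.268, -0.069], [0.0, -0.268, 0.964, -0.142], [0.0, 0.0, 0.0, 1.0]]
```

View pics/w1.png

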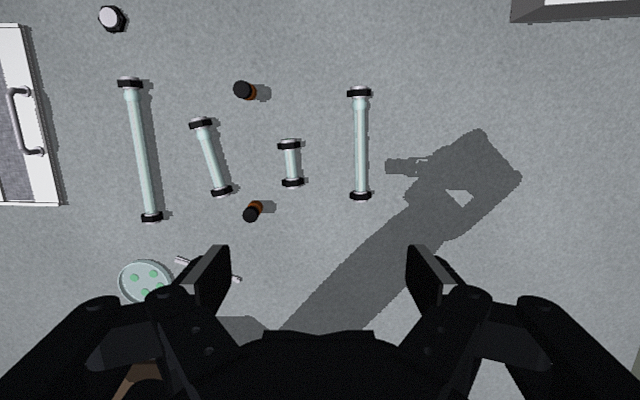

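Depth gives all four lengths and poses cleanly: 228, 178, 128 and 78 mm. In the picture, 200 is at (143,150), 100 at (212,158), 50 at (290,162) and 150 at (360,144), and the tray is to the left. I'll take the 50 first.

arm_command(
  deltas=[
    [[-0.4,-0.135,0,0.85,0,0,-0.85],[-0.4,-0.135,0,0.85,0,0,0],[-0.4,-0.135,0,0.85,0,0,0],[-0.4,-0.135,0,0.85,0,0,0],[-0.4,-0.135,0,0.85,0,0,0],[-0.4,-0.135,0,0.85,0,0,0],[-0.4,-0.135,0,0.85,0,0,0],[-0.4,-0.135,0,0.85,0,0,0]],
  ],
)

```text
t: 3.35
eef_pos: [0.4959, -0.2942, 0.0683]
ee_rot: [0.738, -0.675, 0.0, -0.0]
force: [-0.2, -0.1, 1.2]
gripper_width: 0.0601
```

arm_command(
  deltas=[
    [[-0.4,0,0,0.7,0,0,0],[-0.4,0,0,0.5,0,0,0],[-0.4,0,0,0.25,0,0,0],[-0.4,0,0,0.15,0,0,0],[-0.4,0,0,0,0,0,0]],
  ],
)

```text
t: 3.85
eef_pos: [0.4959, -0.2944, 0.0053]
ee_rot: [0.737, -0.675, -0.0, 0.0]
force: [0.5, 0.4, -0.3]
gripper_width: 0.06
```

arm_command(
  deltas=[
    [[0.3,0,0,0.08,0,0,0],[1,0,0,0,0,0,0],[1,0,0,0,0,0,0],[1,0,0,0,0,0,0],[1,0,0,0,0,0,0],[1,0,0,0,0,0,0],[1,0,0,0,0,0,0]],
  ],
  newtons=40,
)

```text
t: 4.55
eef_pos: [0.4964, -0.2946, 0.003]
ee_rot: [0.738, -0.675, 0.001, -0.0]
force: [0.5, 0.9, 6.2]
gripper_width: 0.0164
```

arm_command(
  deltas=[
    [[1,0,0,-0.1,0,0,0],[1,0,0,-0.1,0,0,0],[1,0,0,-0.2,0,0,0],[1,0,0,-0.2,0,0,0],[1,0,0,0,0,0,0]],
  ],
)

```text
t: 5.05
eef_pos: [0.4969, -0.295, 0.0278]
ee_rot: [0.738, -0.675, 0.002, -0.0]
force: [-0.4, -0.9, -0.9]
gripper_width: 0.0164
```

```bash
python3 - <<'E'
from h import *
p=shot("side");c=p["pixels"][250:330,270:370];cv2.imwrite("pics/s2.png",cv2.resize(c,None,fx=6,fy=6)[...,::-1])
p=shot("wrist");blobs(p)
E
```

```text
blob 2196 ctr [ 601.  -235.7] size [11.4 24.4] ang -48.9 zmax 0.05 border
blob 13613 ctr [ 531.7 -406.9] size [165.9  36.9] ang 7.0 zmax 0.0338 
blob 12650 ctr [ 505.9 -167.2] size [128.1  37.4] ang 12.4 zmax 0.0337 border
blob 1282 ctr [ 529.6 -292.8] size [14.8 36.9] ang -85.3 zmax 0.05 
blob 4143 ctr [ 495.7 -295.4] size [48.4 43.7] ang 4.0 zmax 0.05 
blob 225 ctr [ 432.3 -225.8] size [ 2.9 12.9] ang -65.4 zmax 0.0241
```

View pics/s2.png

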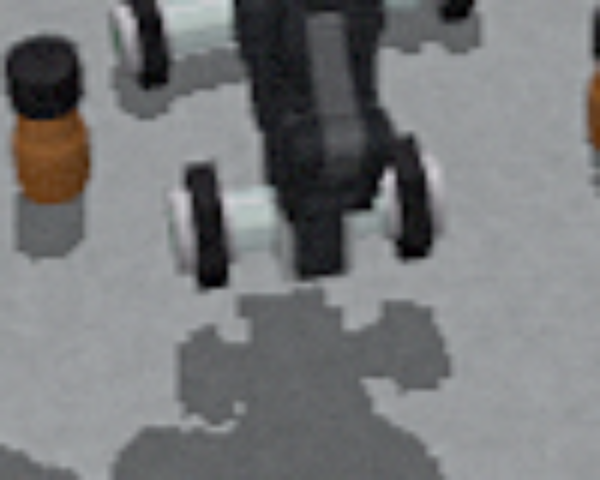

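The grip is good: the pads are around the middle of the barrel. I'll carry it up and towards the tray and measure the tray from there.

arm_command(
  deltas=[
    [[1,0,0,-0.5,0,0,0.85],[1,-0.5,0,-0.8,0,0,0],[1,-0.9,0,-0.6,0,0,0],[1,-0.9,0,-0.6,0,0,0],[1,-0.9,0,-0.6,0,0,0],[1,-0.9,0,-0.6,0,0,0],[1,-0.9,0,-0.6,0,0,0],[1,-0.9,0,-0.6,0,0,0]],
  ],
)

```text
t: 5.95
eef_pos: [0.4955, -0.0567, 0.2227]
ee_rot: [-0.707, 0.708, 0.0, -0.0]
force: [0.6, -0.1, -1.9]
gripper_width: 0.0165
```

arm_command(
  deltas=[
    [[1,-0.9,0,-0.6,0,0,0],[1,-0.9,0,-0.6,0,0,0],[1,-0.9,0,-0.6,0,0,0],[1,-0.9,0,-0.4,0,0,0],[1,-0.9,0,0,0,0,0],[1,-0.6,0,0,0,0,0],[1,0,0,0,0,0,0]],
  ],
)

```text
t: 6.65
eef_pos: [0.4957, 0.1482, 0.3097]
ee_rot: [0.708, -0.706, -0.001, 0.0]
force: [0.3, -0.6, -0.8]
gripper_width: 0.0165
```

```bash
python3 - <<'E'
from h import *
p=shot("wrist","w2.png");c=cloud(p)
s=robot.read_state();print(s["eef_pos"])
m=((p["z_map"]>0)&(c[...,2]>.0045)&(c[...,2]<.05)).astype(np.uint8)
m&=((c[...,0]>.38)&(c[...,0]<.76)&(c[...,1]>.02)&(c[...,1]<.5)).astype(np.uint8)
n,l,st,_=cv2.connectedComponentsWithStats(m)
i=1+np.argmax(st[1:,4]);q=c[l==i];r=cv2.minAreaRect(q[:,:2].astype(np.float32)*1000);print(r,st[i])
h=q[q[:,2]>.03];print("pull",h.mean(0),h.max(0),h.min(0))
for t,z in [("tray",0),("pull",.012),("bay_a_floor",.008)]:
    for d in cams.landmark_of(p,t)[:6]:
        if d["conf"]>.2: print(t,round(d["conf"],2),np.round(d["location"]),onplane(p,d["location"],z).round(4))
E
```

```text
[0.49588753 0.14674514 0.30954327]
((566.3814697265625, 256.57489013671875), (324.5408630371094, 274.42718505859375), 88.68173217773438) [  116     5   246   203 42761]
pull [0.56377771 0.10674152 0.04102415] [0.61017604 0.11137759 0.04535308] [0.5143755  0.10164608 0.03208854]
tray 0.94 [118. 244.] [0.5637 0.2578 0.    ]
pull 0.76 [119. 343.] [0.562 0.112 0.012]
bay_a_floor 0.95 [116. 220.] [0.5665 0.2907 0.008 ]
```

View pics/w2.png

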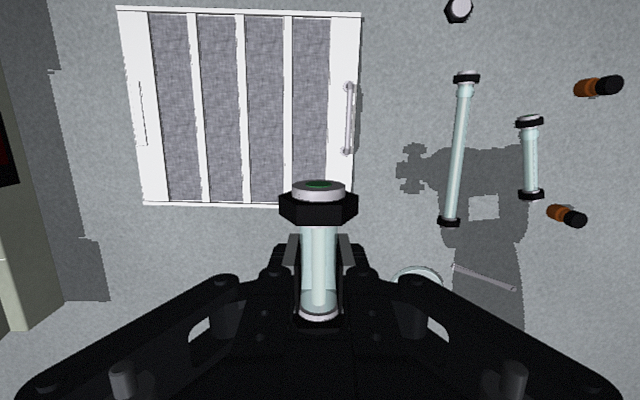

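Tray centre is (0.566, 0.257), yaw about -1.3°, and the blob size of 324x274 matches. The pull in the picture at (348,118) is at y≈0.107, on the -y side. So the bays sit at y≈0.161 (50), 0.225 (100), 0.289 (150) and 0.353 (200).

arm_command(
  deltas=[
    [[1,-0.09,-0.42,0.9,0,0,0.22],[1,-0.09,-0.42,0.9,0,0,0],[1,-0.09,-0.42,0.9,0,0,0],[1,-0.08,-0.42,0.9,0,0,0],[1,0,0,0.9,0,0,0],[1,0,0,0.9,0,0,0],[1,0,0,0.9,0,0,0],[1,0,0,0.2,0,0,0]],
  ],
)

```text
t: 7.65
eef_pos: [0.5602, 0.1567, 0.045]
ee_rot: [-0.698, 0.716, 0.003, -0.004]
force: [-0.7, 0.4, -0.2]
gripper_width: 0.016
```

arm_command(
  deltas=[
    [[1,0,0,0.2,0,0,0],[1,0,0,0,0,0,0]],
  ],
)

```text
t: 7.85
eef_pos: [0.5644, 0.158, 0.0427]
ee_rot: [-0.698, 0.716, -0.0, 0.0]
force: [0.1, 0.7, 0.6]
gripper_width: 0.0167
```

arm_command(
  deltas=[
    [[1,-0.06,0,0.35,0,0,0],[1,0,0,0.2,0,0,0],[1,0,0,0.12,0,0,0],[1,0,0,0.08,0,0,0],[1,0,0,0.02,0,0,0],[1,0,0,0,0,0,0]],
  ],
)

```text
t: 8.45
eef_pos: [0.564, 0.161, 0.0114]
ee_rot: [-0.699, 0.716, -0.0, 0.0]
force: [0.1, -0.2, -0.7]
gripper_width: 0.0163
```

arm_command(
  deltas=[
    [[1,0,0,0.025,0,0,0],[1,0,0,0,0,0,0]],
  ],
)

```text
t: 8.65
eef_pos: [0.5643, 0.1611, 0.0111]
ee_rot: [-0.699, 0.716, -0.0, 0.0]
force: [-1.1, 0.7, 3.2]
gripper_width: 0.0169
```

Contact is felt (3 N), so I'll open part way and rise.

arm_command(
  deltas=[
    [[0.45,0,0,0,0,0,0],[0.3,0,0,0,0,0,0],[0.1,0,0,0,0,0,0],[0.1,0,0,-0.2,0,0,0],[0.1,0,0,-0.4,0,0,0],[0.1,0,0,-0.8,0,0,0],[0.1,0,0,-1,0,0,0],[0.1,0,0,-1,0,0,0]],
  ],
)

```text
t: 9.45
eef_pos: [0.5638, 0.1609, 0.149]
ee_rot: [-0.699, 0.716, -0.0, 0.0]
force: [0.4, -0.3, 1.1]
gripper_width: 0.0385
```

arm_command(
  deltas=[
    [[0.1,0.95,0.15,0,0,0,0],[0,0.95,0.15,0,0,0,0],[-0.2,0.95,0.15,0,0,0,0],[-0.4,0.95,0.15,0,0,0,0],[-0.4,0.95,0.15,0,0,0,0],[-0.4,0.95,0.15,0,0,0,0],[-0.4,0.95,0.15,0,0,0,0],[-0.4,0.95,0.15,0,0,0,0]],
  ],
)

```text
t: 10.25
eef_pos: [0.5084, -0.1435, 0.1482]
ee_rot: [-0.699, 0.716, -0.001, 0.0]
force: [0.7, 0.2, -0.6]
gripper_width: 0.0598
```

arm_command(
  deltas=[
    [[-0.4,0.65,0.06,0.3,0,0,0],[-0.4,0,0,0.6,0,0,-1],[-0.4,0,0,0.6,0,0,-1],[-0.4,0,0,0.5,0,0,-0.33],[-0.4,0,0,0,0,0,0]],
  ],
)

```text
t: 10.75
eef_pos: [0.5037, -0.167, 0.0646]
ee_rot: [0.78, -0.625, -0.002, 0.0]
force: [-0.1, 0.8, -0.3]
gripper_width: 0.0598
```

arm_command(
  deltas=[
    [[-0.4,0,-0.05,0.6,0,0,0],[-0.4,0,0,0.5,0,0,0],[-0.4,0,0,0.3,0,0,0],[-0.4,0,0,0.1,0,0,0],[0.2,0,0,0,0,0,0],[1,0,0,0,0,0,0],[1,0,0,0,0,0,0],[1,0,0,0,0,0,0]],
  ],
)

```text
t: 11.55
eef_pos: [0.5083, -0.1677, 0.0076]
ee_rot: [0.78, -0.625, 0.001, -0.0]
force: [-0.8, 1.2, 3.9]
gripper_width: 0.0166
```

arm_command(
  deltas=[
    [[1,0,0,0,0,0,0],[1,0,0,0,0,0,0],[1,0,0,0,0,0,0]],
  ],
)

```text
t: 11.85
eef_pos: [0.5083, -0.1677, 0.0076]
ee_rot: [0.78, -0.625, 0.001, -0.0]
force: [-0.8, 0.6, 6.4]
gripper_width: 0.0165
```

arm_command(
  deltas=[
    [[1,0,0,-0.2,0,0,0],[1,0,0,-0.4,0,0,0],[1,0,0,-0.8,0,0,0.4],[1,0,0,-0.8,0,0,1],[1,0,0,-0.4,0,0,0.93],[1,-0.5,-0.07,0,0,0,0],[1,-0.9,-0.12,0,0,0,0],[1,-0.9,-0.12,0,0,0,0]],
  ],
)

```text
t: 12.65
eef_pos: [0.5219, -0.075, 0.1106]
ee_rot: [-0.698, 0.716, -0.0, 0.0]
force: [-0.3, 0.3, -1.9]
gripper_width: 0.0162
```

arm_command(
  deltas=[
    [[1,-0.9,-0.12,0,0,0,0],[1,-0.9,-0.12,0,0,0,0],[1,-0.9,-0.12,0,0,0,0],[1,-0.9,-0.12,0,0,0,0],[1,-0.9,-0.12,0,0,0,0],[1,-0.9,-0.12,0,0,0,0],[1,-0.9,-0.12,0,0,0,0],[1,-0.9,-0.12,0,0,0,0]],
  ],
)

```text
t: 13.45
eef_pos: [0.5671, 0.2128, 0.1102]
ee_rot: [-0.699, 0.716, 0.0, -0.0]
force: [0.9, -0.2, -1.4]
gripper_width: 0.0164
```

arm_command(
  deltas=[
    [[1,-0.34,-0.04,0,0,0,0],[1,0,0,0.5,0,0,0],[1,0,0,0.5,0,0,0],[1,0,0,0,0,0,0],[1,0,0,0,0,0,0]],
  ],
)

```text
t: 13.95
eef_pos: [0.5689, 0.2243, 0.07]
ee_rot: [-0.698, 0.716, 0.0, -0.001]
force: [0.8, -0.2, -1.3]
gripper_width: 0.0163
```

arm_command(
  deltas=[
    [[1,0,0.03,0.6,0,0,0],[1,0,0,0.45,0,0,0],[1,0,0,0.2,0,0,0],[1,0,0,0.08,0,0,0],[1,0,0,0.03,0,0,0],[1,0,0,0,0,0,0]],
  ],
)

```text
t: 14.55
eef_pos: [0.5691, 0.225, 0.0171]
ee_rot: [-0.698, 0.716, -0.001, 0.001]
force: [-0.2, 1.1, 0.7]
gripper_width: 0.0159
```

arm_command(
  deltas=[
    [[1,0,0,0.03,0,0,0],[1,0,0,0,0,0,0]],
  ],
)

```text
t: 14.75
eef_pos: [0.569, 0.2251, 0.0157]
ee_rot: [-0.699, 0.716, -0.001, 0.001]
force: [1.4, -0.7, 0.2]
gripper_width: 0.0164
```

arm_command(
  deltas=[
    [[1,0,0,0.02,0,0,0],[1,0,0,0.01,0,0,0],[1,0,0,0,0,0,0]],
  ],
)

```text
t: 15.05
eef_pos: [0.5691, 0.2252, 0.0157]
ee_rot: [-0.699, 0.715, -0.0, 0.001]
force: [-2.6, -0.3, 6.9]
gripper_width: 0.0164
```

arm_command(
  deltas=[
    [[0.45,0,0,0,0,0,0],[0.3,0,0,0,0,0,0],[0.1,0,0,0,0,0,0],[0.1,0,0,-0.2,0,0,0],[0.1,0,0,-0.4,0,0,0],[0.1,0,0,-0.8,0,0,0],[0.1,0,0,-1,0,0,0],[0.1,0,0,-1,0,0,0]],
  ],
)

```text
t: 15.85
eef_pos: [0.5681, 0.2249, 0.1521]
ee_rot: [-0.699, 0.716, -0.0, 0.0]
force: [1.1, 0.2, 0.7]
gripper_width: 0.0384
```

arm_command(
  deltas=[
    [[0.1,0.89,0.15,0,0,0,0],[0,0.89,0.15,0,0,0,0],[-0.2,0.89,0.15,0,0,0,0],[-0.4,0.89,0.15,0,0,0,0],[-0.4,0.89,0.15,0,0,0,0],[-0.4,0.89,0.15,0,0,0,0],[-0.4,0.89,0.15,0,0,0,0],[-0.4,0.89,0.16,0,0,0,0]],
  ],
)

```text
t: 16.65
eef_pos: [0.5129, -0.0601, 0.1513]
ee_rot: [-0.699, 0.716, -0.001, 0.001]
force: [0.5, 0.2, 0.2]
gripper_width: 0.0598
```

arm_command(
  deltas=[
    [[-0.4,0,0,0.6,0,0,-0.25],[-0.4,0,0,0.8,0,0,0],[-0.4,0,0,0.8,0,0,0],[-0.4,0,0,0,0,0,0],[-0.4,0,0,0,0,0,0]],
  ],
)

```text
t: 17.15
eef_pos: [0.5132, -0.0587, 0.0626]
ee_rot: [0.708, -0.706, 0.0, -0.0]
force: [0.7, 0.3, 0.7]
gripper_width: 0.0595
```

```bash
python3 - <<'E'
from h import *
s=robot.read_state();print(s["eef_pos"])
p=shot("wrist","w3.png");blobs(p);tubes(p)
E
```

```text
[ 0.51322303 -0.05867418  0.06256574]
blob 29547 ctr [532.1 116.9] size [ 88.3 238. ] ang -16.2 zmax 0.0449 border
blob 9098 ctr [525.7 -54.5] size [ 36.7 201.7] ang -1.7 zmax 0.0339 
blob 2718 ctr [ 605.1 -225.1] size [24.7 16.7] ang 10.7 zmax 0.0482 border
tube200_mid 0.56 [222. 316.] [ 0.5135 -0.0578  0.016 ]
```

View pics/w3.png

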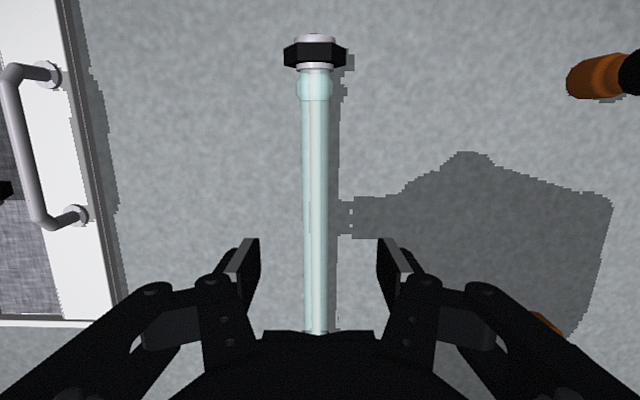

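The 200 tube (column 316) is centred between the fingers, so I'll go down and grip.

arm_command(
  deltas=[
    [[-0.4,0,0,0.6,0,0,0],[-0.4,0,0,0.5,0,0,0],[-0.4,0,0,0.27,0,0,0],[-0.4,0,0,0.1,0,0,0],[-0.4,0,0,0,0,0,0],[0.2,0,0,0,0,0,0],[1,0,0,0,0,0,0],[1,0,0,0,0,0,0]],
  ],
  newtons=60,
)

```text
t: 18.2
eef_pos: [0.5136, -0.0586, 0.0036]
ee_rot: [0.708, -0.706, 0.001, -0.0]
force: [-0.7, 1.0, 10.9]
gripper_width: 0.0165
```

arm_command(
  deltas=[
    [[1,0,0,0,0,0,0],[1,0,0,0,0,0,0],[1,0,0,0,0,0,0]],
  ],
)

```text
t: 18.5
eef_pos: [0.5137, -0.0587, 0.0038]
ee_rot: [0.708, -0.706, 0.001, -0.0]
force: [-1.8, 1.3, 5.8]
gripper_width: 0.0155
```

arm_command(
  deltas=[
    [[1,0,0,-0.2,0,0,0],[1,0,0,-0.4,0,0,0],[1,0,0,-0.8,0,0,0.25],[1,0,0,-0.8,0,0,0],[1,0,0,-0.6,0,0,0],[1,-0.5,-0.06,0,0,0,0],[1,-0.9,-0.1,0,0,0,0],[1,-0.9,-0.1,0,0,0,0]],
  ],
)

```text
t: 19.3
eef_pos: [0.5252, 0.0337, 0.1149]
ee_rot: [-0.698, 0.716, -0.0, -0.0]
force: [-0.3, 0.3, -1.9]
gripper_width: 0.0162
```

arm_command(
  deltas=[
    [[1,-0.9,-0.1,0,0,0,0],[1,-0.9,-0.1,0,0,0,0],[1,-0.9,-0.1,0,0,0,0],[1,-0.9,-0.1,0,0,0,0],[1,-0.9,-0.1,0,0,0,0],[1,-0.9,-0.1,0,0,0,0],[1,-0.9,-0.1,0,0,0,0],[1,-0.9,-0.1,0,0,0,0]],
  ],
)

```text
t: 20.1
eef_pos: [0.5639, 0.3215, 0.1142]
ee_rot: [-0.699, 0.716, 0.0, -0.001]
force: [0.6, 0.7, -1.4]
gripper_width: 0.016
```

arm_command(
  deltas=[
    [[1,-0.5,-0.1,0,0,0,0],[1,-0.3,0,0,0,0,0],[1,0,0,0.5,0,0,0],[1,0,0,0.5,0,0,0],[1,0,0,0,0,0,0],[1,0,0,0,0,0,0]],
  ],
)

```text
t: 20.7
eef_pos: [0.5687, 0.3514, 0.0742]
ee_rot: [-0.698, 0.716, 0.0, -0.001]
force: [-0.5, 1.3, -2.0]
gripper_width: 0.0161
```

arm_command(
  deltas=[
    [[1,-0.03,0,0.6,0,0,0],[1,0,0,0.5,0,0,0],[1,0,0,0.27,0,0,0],[1,0,0,0.12,0,0,0],[1,0,0,0.05,0,0,0],[1,0,0,0,0,0,0],[1,0,0,0,0,0,0]],
  ],
)

```text
t: 21.4
eef_pos: [0.5701, 0.3537, 0.0144]
ee_rot: [-0.699, 0.716, -0.0, 0.001]
force: [0.4, -0.1, -0.9]
gripper_width: 0.0156
```

arm_command(
  deltas=[
    [[1,0,0,0.04,0,0,0],[1,0,0,0.02,0,0,0],[1,0,0,0,0,0,0]],
  ],
)

```text
t: 21.7
eef_pos: [0.5698, 0.3536, 0.0118]
ee_rot: [-0.699, 0.716, -0.0, 0.001]
force: [-1.2, -0.9, 3.6]
gripper_width: 0.0161
```

arm_command(
  deltas=[
    [[0.45,0,0,0,0,0,0],[0.3,0,0,0,0,0,0],[0.1,0,0,0,0,0,0],[0.1,0,0,-0.2,0,0,0],[0.1,0,0,-0.4,0,0,0],[0.1,0,0,-0.8,0,0,0],[0.1,0,0,-1,0,0,0],[0.1,0,0,-1,0,0,0]],
  ],
)

```text
t: 22.5
eef_pos: [0.5692, 0.3534, 0.1494]
ee_rot: [-0.699, 0.716, -0.0, 0.0]
force: [0.3, 0.7, 1.1]
gripper_width: 0.0384
```

arm_command(
  deltas=[
    [[0.1,0.6,0.03,0,0,0,0],[0,0.95,0.035,0,0,0,0],[0,0.95,0.035,0,0,0,0],[0,0.95,0.035,0,0,0,0],[-0.2,0.95,0.035,0,0,0,0],[-0.4,0.95,0.035,0,0,0,0],[-0.4,0.95,0.035,0,0,0,0],[-0.4,0.95,0.035,0,0,0,0]],
  ],
)

```text
t: 23.3
eef_pos: [0.5515, 0.0622, 0.1487]
ee_rot: [-0.699, 0.716, -0.001, 0.001]
force: [0.7, 0.3, 0.5]
gripper_width: 0.0598
```

arm_command(
  deltas=[
    [[-0.4,0.95,0.035,0,0,0,0],[-0.4,0.95,0.035,0,0,0,0],[-0.4,0.95,0.035,0,0,0,0],[-0.4,0.95,0.035,0,0,0,0],[-0.4,0.95,0.035,0,0,0,0],[-0.4,0.95,0.035,0,0,0,0],[-0.4,0.95,0.035,0,0,0,0],[-0.4,0.95,0.035,0,0,0,0]],
  ],
)

```text
t: 24.1
eef_pos: [0.5329, -0.2418, 0.1487]
ee_rot: [-0.698, 0.716, -0.001, 0.0]
force: [0.5, -0.2, -0.0]
gripper_width: 0.0599
```

arm_command(
  deltas=[
    [[-0.4,0.95,0.035,0,0,0,0],[-0.4,0.95,0.035,0,0,0,0],[-0.4,0.95,0.035,0.3,0,0,0],[-0.4,0.95,0.035,0.4,0,0,0],[-0.4,0.3,0,0.7,0,0,-0.68],[-0.4,0,0,0.7,0,0,0],[-0.4,0,0,0,0,0,0],[-0.4,0,0,0,0,0,0]],
  ],
)

```text
t: 24.9
eef_pos: [0.5233, -0.4037, 0.0636]
ee_rot: [0.724, -0.69, 0.0, -0.0]
force: [-0.6, -0.1, 0.6]
gripper_width: 0.0598
```

```bash
python3 - <<'E'
from h import *
s=robot.read_state();print(s["eef_pos"])
p=shot("wrist");blobs(p);tubes(p,("tube150_mid",))
c=cloud(p);m=(p["z_map"]>0)&(c[...,2]>.022)&(c[...,2]<.036)&(abs(c[...,1]+.405)<.03)&(c[...,0]>.5);q=c[m]
print(np.polyfit(q[:,0]-.525,q[:,1],1))
E
```

```text
[ 0.52332184 -0.40368623  0.06361724]
blob 2835 ctr [ 606.6 -235.5] size [18.9 24.7] ang -0.3 zmax 0.0499 border
blob 8110 ctr [ 527.  -402.8] size [173.2  36.9] ang 3.1 zmax 0.0341 
blob 478 ctr [ 431.7 -227.7] size [ 4.1 17.1] ang -71.2 zmax 0.0497 
tube150_mid 0.86 [218. 316.] [ 0.5255 -0.4029  0.016 ]
[ 0.05090582 -0.40273682]
```

arm_command(
  deltas=[
    [[-0.4,0,-0.04,0.6,0,0,0],[-0.4,0,0,0.5,0,0,0],[-0.4,0,0,0.3,0,0,0],[-0.4,0,0,0.1,0,0,0],[-0.4,0,0,0,0,0,0],[0.2,0,0,0,0,0,0],[1,0,0,0,0,0,0],[1,0,0,0,0,0,0]],
  ],
)

```text
t: 25.8
eef_pos: [0.5253, -0.404, 0.0038]
ee_rot: [0.724, -0.69, 0.001, -0.0]
force: [0.5, 1.3, 10.7]
gripper_width: 0.0166
```

arm_command(
  deltas=[
    [[1,0,0,0,0,0,0],[1,0,0,0,0,0,0],[1,0,0,0,0,0,0]],
  ],
)

```text
t: 26.1
eef_pos: [0.5253, -0.4042, 0.0039]
ee_rot: [0.724, -0.69, 0.001, 0.0]
force: [-1.7, 1.3, 5.7]
gripper_width: 0.0159
```

arm_command(
  deltas=[
    [[1,0,0,-0.2,0,0,0],[1,0,0,-0.4,0,0,0],[1,0,0,-0.8,0,0,0.68],[1,0,0,-0.8,0,0,0],[1,0,0,-0.6,0,0,0],[1,-0.5,-0.02,0,0,0,0],[1,-0.9,-0.034,0,0,0,0],[1,-0.9,-0.034,0,0,0,0]],
  ],
)

```text
t: 26.9
eef_pos: [0.5295, -0.3094, 0.1135]
ee_rot: [-0.698, 0.716, 0.001, 0.0]
force: [1.2, 0.1, -1.3]
gripper_width: 0.016
```

arm_command(
  deltas=[
    [[1,-0.9,-0.034,0,0,0,0],[1,-0.9,-0.034,0,0,0,0],[1,-0.9,-0.034,0,0,0,0],[1,-0.9,-0.034,0,0,0,0],[1,-0.9,-0.034,0,0,0,0],[1,-0.9,-0.034,0,0,0,0],[1,-0.9,-0.034,0,0,0,0],[1,-0.9,-0.034,0,0,0,0]],
  ],
)

```text
t: 27.7
eef_pos: [0.5464, -0.0213, 0.1132]
ee_rot: [-0.699, 0.715, 0.001, -0.001]
force: [1.4, -0.0, -1.2]
gripper_width: 0.016
```

arm_command(
  deltas=[
    [[1,-0.9,-0.034,0,0,0,0],[1,-0.9,-0.034,0,0,0,0],[1,-0.9,-0.034,0,0,0,0],[1,-0.9,-0.034,0,0,0,0],[1,-0.9,-0.034,0,0,0,0],[1,-0.9,-0.034,0,0,0,0],[1,-0.9,-0.034,0,0,0,0],[1,-0.9,-0.034,0,0,0,0]],
  ],
)

```text
t: 28.5
eef_pos: [0.5638, 0.2654, 0.113]
ee_rot: [-0.699, 0.715, 0.001, -0.001]
force: [0.8, -0.1, -1.2]
gripper_width: 0.0159
```

arm_command(
  deltas=[
    [[1,-0.4,-0.02,0,0,0,0],[1,-0.24,0,0,0,0,0],[1,0,0,0,0,0,0],[1,0,0,0,0,0,0]],
  ],
)

```text
t: 28.9
eef_pos: [0.5671, 0.2882, 0.1142]
ee_rot: [-0.698, 0.716, 0.0, -0.001]
force: [0.8, -0.6, -1.6]
gripper_width: 0.0156
```

```bash
python3 - <<'E'
from h import *
s=robot.read_state();print(s["eef_pos"])
p=shot("wrist","w4.png")
p=shot("side","s4.png")
tubes(p,z=.024)
E
```

```text
[0.56713403 0.2881612  0.11421302]
tube50_mid 0.78 [175. 330.] [0.5593 0.1501 0.024 ]
tube100_mid 0.88 [164. 328.] [0.563  0.2224 0.024 ]
tube150_mid 0.65 [122. 325.] [0.5904 0.5882 0.024 ]
tube200_mid 0.98 [147. 324.] [0.5618 0.3514 0.024 ]
tube200_mid 0.42 [153. 324.] [0.5588 0.3002 0.024 ]
```

View pics/w4.png

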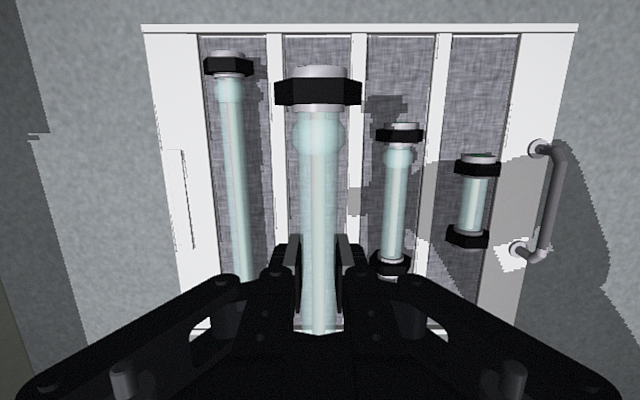

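The three placed tubes sit well in their bays, and the 150 (held, column 318) is level over its own. I'll lower it.

arm_command(
  deltas=[
    [[1,0,0,0.5,0,0,0],[1,0,0,0.7,0,0,0],[1,0,0,0.6,0,0,0],[1,0,0,0.4,0,0,0],[1,0,0,0.2,0,0,0],[1,0,0,0.09,0,0,0],[1,0,0,0,0,0,0],[1,0,0,0,0,0,0]],
  ],
)

```text
t: 30.0
eef_pos: [0.5686, 0.2894, 0.0165]
ee_rot: [-0.699, 0.716, -0.001, 0.001]
force: [1.0, -0.3, -0.9]
gripper_width: 0.0158
```

arm_command(
  deltas=[
    [[1,0,0,0.06,0,0,0],[1,0,0,0.04,0,0,0],[1,0,0,0.02,0,0,0],[1,0,0,0,0,0,0],[1,0,0,0,0,0,0]],
  ],
)

```text
t: 30.5
eef_pos: [0.5682, 0.2893, 0.012]
ee_rot: [-0.699, 0.716, -0.0, 0.0]
force: [-2.7, -0.7, 5.2]
gripper_width: 0.0161
```

arm_command(
  deltas=[
    [[0.45,0,0,0,0,0,0],[0.3,0,0,0,0,0,0],[0.1,0,0,0,0,0,0],[0.1,0,0,-0.2,0,0,0],[0.1,0,0,-0.4,0,0,0],[0.1,0,0,-0.8,0,0,0],[0.1,0,0,-1,0,0,0],[0.1,0,0,-1,0,0,0]],
  ],
)

```text
t: 31.3
eef_pos: [0.5675, 0.289, 0.1489]
ee_rot: [-0.699, 0.716, -0.0, 0.0]
force: [-0.5, 1.2, 0.7]
gripper_width: 0.0385
```

arm_command(
  deltas=[
    [[0.1,0,0.5,-0.9,0,0,0],[0.1,0.2,0.5,-0.9,0,0,0],[0.1,0.2,0.5,-0.9,0,0,0],[0.1,0.2,0.3,-0.9,0,0,0],[0.1,0.2,0,-0.5,0,0,0],[0.1,0,0,0,0,0,0],[0.1,0,0,0,0,0,0]],
  ],
)

```text
t: 32.0
eef_pos: [0.4948, 0.2588, 0.311]
ee_rot: [-0.698, 0.716, -0.0, 0.001]
force: [0.0, -0.4, -0.4]
gripper_width: 0.0387
```

```bash
python3 - <<'E'
from h import *
s=robot.read_state();print(s["t"],s["eef_pos"],s["force"])
p=shot("wrist","w5.png");blobs(p,zlo=.0165,zhi=.06,roi=(.38,.76,.115,.5));tubes(p,z=.024)
C=np.array([.5664,.2566]);th=np.radians(-1.3)
c=cloud(p)[...,:3];d=c[...,:2]-C;x=d[...,0]*np.cos(th)+d[...,1]*np.sin(th);y=-d[...,0]*np.sin(th)+d[...,1]*np.cos(th)
for n,yb in [("50",-.096),("100",-.032),("150",.032),("200",.096)]:
    m=(p["z_map"]>0)&(c[...,2]>.018)&(abs(y-yb)<.031)&(abs(x)<.13)&(c[...,2]<.06)
    print(n,"x",x[m].min().round(4),x[m].max().round(4),"mid",((x[m].min()+x[m].max())/2).round(4),"y",np.polyfit(x[m],y[m]-yb,1).round(4),"top",c[...,2][m].max().round(4))
E
```

```text
32.0 [0.49476311 0.25879499 0.31100249] [ 0.01462387 -0.38854263 -0.44265339]
blob 2580 ctr [568.9 351.9] size [ 37.1 227.5] ang -0.9 zmax 0.0418 
blob 2021 ctr [568.3 288.3] size [ 35.7 177.6] ang -1.2 zmax 0.0421 
blob 1525 ctr [567.5 224.4] size [ 36.4 127.6] ang -1.1 zmax 0.042 
blob 1012 ctr [565.8 160.2] size [36.6 78.1] ang -1.1 zmax 0.0418 
tube50_mid 0.93 [113. 386.] [0.5673 0.1607 0.024 ]
tube50_mid 0.27 [118. 294.] [0.5637 0.2902 0.024 ]
tube150_mid 0.92 [114. 295.] [0.5695 0.2886 0.024 ]
tube200_mid 0.65 [112. 252.] [0.5738 0.3499 0.024 ]
tube200_mid 0.48 [117. 339.] [0.5635 0.2269 0.024 ]
50 x -0.0376 0.0406 mid 0.0015 y [-0.0014  0.0015] top 0.0418
100 x -0.062 0.0656 mid 0.0018 y [-0.003   0.0004] top 0.042
150 x -0.0877 0.09 mid 0.0011 y [ 0.0024 -0.0007] top 0.0421
200 x -0.1135 0.1142 mid 0.0003 y [-0.0009 -0.0016] top 0.0418
```

View pics/w5.png

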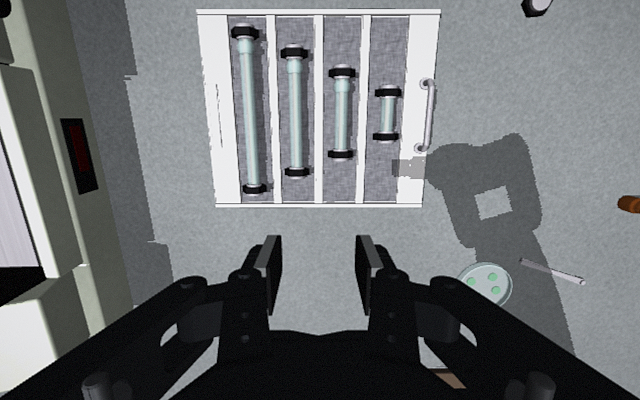

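All four are in order, each centred within 2 mm, and the arm is clear.

```bash
python3 -c "
from cell import ticket
print(ticket.close_job())"
```

```text
the job is handed in; nothing more can be done
None
```

All four tubes are back in the tray in order of length: the 50 mm is next to the pull handle, then 100, 150 and 200 mm. I lowered each one until I felt it touch the felt (about 3–7 N) before letting go. The job was handed in at about 32 s on the robot's clock; handing in reports no verdict.

- **Position:** in the last wrist depth check, each tube was within 2 mm of its bay's centre along the bay and within 2 mm of its middle line. Angles were within about 0.003 rad of the tray's direction.
- **Height:** the cap tops stood at 42 mm, which is what a tube lying on the felt should give. The arm was clear, at 0.31 m.
- **What disagreed:** the networks gave some wrong labels. In the last picture they marked the 100 mm tube as a second, low-confidence "tube200" and found no 100 mm tube. I went by the lengths measured from depth (78, 128, 178 and 228 mm) instead.
- **Gripper reading:** it showed about 16 mm on the 18 mm barrels, the same for every tube, so I took it as a sensor offset.

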